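# Put the stray pipe coupling away and click the slide lid shut

### The job

Put the small straight pipe coupling into the open end of the longer of the two slide-top cases, then slide that case's lid fully home, pushing it firmly over the small ridge near its end so that it stays shut.

Things in the scene. Friction and masses are not known exactly. Their poses are not given: they have to be found in the camera images.
- coupling: Small straight pipe coupling: plain dark-grey plastic tube open at both ends, 32 mm outside diameter, 25 mm bore, 40 mm tall, about 30 g, standing upright, loose on the bench. Origin: centre of its lower end; z up along the tube. Not wanted: a wider coupling (50 mm diameter, 50 mm tall), an elbow, a tee, an end cap, a tape roll.
- long_case: Longer of two grey slide-top cases with off-white lids, fixed to the bench; 200 mm long (x), 110 wide (y), 68 high, walls 5 mm, inner floor at 5 mm. Origin: centre of underside; z up; the lid shuts towards +x. Open part: from the lid's leading edge to x = 77 mm, 90 mm wide; (26, 0) suits the coupling. A sprung cross ridge lies at x = 84 mm. The other case (130 mm long) is not wanted.
- long_lid (a joint): Long case's lid, held in its channel: opening in m. 0 = shut against the end wall, 0.15 = widest; starts at 0.12 to 0.145. It grows towards the case's -x; leading edge at case x = 95 mm minus it; underside at z = 58 mm. Slides with 1.5 N, stays where left; at 14 mm open it meets the ridge, which takes about 8 N; below 4 mm it is past it and held.
- long_lid_grip (a point): Top centre of the lid's only grip: an upright cross bar 12 mm thick (along the case's x), 50 mm wide (y), 24 mm tall. Its top is 87 mm above the bench, the lid's upper face 63 mm, the side lips 68 mm. Moves with the lid: in the case's frame at x = 20 mm minus the opening, y = 0. Same axes as the case. Can be pushed from its -x side or pinched.
There are look-alikes about, which are no part of the job. Leave any orange or yellow look-alike of the long_case alone.

How it is judged:
On the way, in this order (a step that is already met when the one before it is completed fails the run):
1. the coupling lies or stands in the long case, let go, the lid still open (x of coupling in the frame of long_case between -0.097 and 0.097 m and y of coupling in the frame of long_case between -0.052 and 0.052 m and z of coupling in the frame of long_case below 0.05 m and contact force between the fingers and coupling below 0.2 N and value of joint long_lid above 0.02 m), for 0.2 s.
2. the long case's lid is past the ridge (value of joint long_lid below 0.008 m), for 0.2 s.
At the end, for the whole second after the job is handed in: The coupling is inside the long case, standing or lying anywhere in it, and the long case's lid is shut past the ridge (less than 8 mm open) and at rest (x of coupling in the frame of long_case between -0.097 and 0.097 m and y of coupling in the frame of long_case between -0.052 and 0.052 m and z of coupling in the frame of long_case below 0.05 m and value of joint long_lid below 0.008 m and velocity of joint long_lid between -0.02 and 0.02 m/s); the robot touches nothing.
It also fails if it takes over 54 s, if anything falls off the work surface, if the arm or the gripper's body presses on something with over 40 N, if the wrist force passes 120 N, or if a joint passes its speed limit or range.

### The arm

A 6-joint arm with a two-finger parallel gripper is mounted at the origin on the work surface. World frame = base frame: x ahead of the robot, y to its left, z up, the work surface at z = 0. Lengths are in m, angles in rad, forces in N, time in s.
With the tool pointing down it reaches from about 0.375 to 0.9 m from the base axis. Payload 3.1 kg.
Tool frame: the origin (TCP) lies on the centre line of the jaws, within the pads' length; the fingertips stand 19 mm ahead of it and the grasp point (between the pads) is the TCP; z points along the fingers, y is the direction in which the jaws open and shut (so a half turn about z gives the same grasp; the last joint's range is limited). The gripper opens to 85 mm and grips with 20 to 120 N. Pads are 22 mm wide; open, the fingers measure 114 mm over their backs; the gripper's body (76 mm by 85 mm) begins 54 mm behind the grasp point. The pads swing forward as they close: fully open they stand 13 mm farther back than shut.
Start: joints at [0.95, 0.527, 1.433, -0, 1.181, -0.178], TCP at [0.268, 0.565, 0.25] pointing down, gripper open.
Joint ranges: [-3.08, 3.08], [-0.75, 2.2], [0.22, 2.44], [-1.43, 4.57], [0, 2.65], [-2.85, 2.85]. Speed limits (rad/s): [2.79, 2.79, 3.14, 3.14, 3.14, 3.14].

### API

Orientations are given as a unit quaternion [x, y, z, w].
In Python, from station import manip, imaging, workorder gives the robot as it stands.
- The arm moves only by the shell command python3 -m creep 'ROWS' [FORCE]. ROWS is a JSON object of lists of equal length, an entry for each row: "claw": the finger opening in cm, from 0 to 8.54; "dp": the shift along the tool's x, y, z in cm, a list of three; "roll": the turn about the tool's z in rad. In form: {"claw": [claw, ...], "dp": [[dx, dy, dz], ...], "roll": [roll, ...]}. A call has 1 to 12 rows; each row is the pose to reach, as a shift and turn from the pose commanded when the call began, along the tool's axes at that moment; what a row does not reach only later rows make up. A row lasts 1/10 s, in which the tool goes at most 50 mm and 8.59 degrees, less where a joint would pass 70% of its speed; a pose out of reach is approached as far as the arm can. A call with a gripper value outside its range is refused whole. The fingers move at their own pace and stop on an object; FORCE is the grip in N (left out, the last holds). Time passes only in rows, so rows that repeat a pose let the fingers close. It gives the time, the measured TCP pose, the force and the opening at its end, in the units of the state.
- manip.sense(): the state, without advancing time (a new reading comes with each control period).
- imaging.snapshot(name): name is "side" or "top" or "wrist"; returns a dict with "image" (400x640x3 uint8, red, green, blue), "z_map" (400x640 float32, m along the optical axis (not along the pixel's ray), 0 where there is no reading), "vfov" (degrees; the focal length in pixels is half the picture's height over the tangent of half this angle, whatever the lens; pixels are square), "cx", "cy" (the principal point, pixels), "R" (3x3) and "t" (3): a world point X has camera coordinates R X + t. Camera axes: x right, y down, z forward; pixel columns grow to the right and rows downward; lengths in m; the calibration is good to about 2 mm. A picture is of the moment at which its call begins.
- workorder.sign_off(): hands the job in, once; it reports no verdict.
The state is a dict: "t": time; "q": joint angles; "qd": joint speeds; "tau": joint torques, N m; "tcp_pos": TCP position; "tool_rot": TCP orientation; "force": force on the tool from outside, world axes, zero at the start; "ft_torque": the same for the moment, N m; "finger_gap": opening from 0.0 (shut) to 1.0 (fully open).
Only numpy, scipy, OpenCV 4.12 (cv2) and the standard library are available. Lean on these libraries where they do the work, as an engineer would, in place of code of your own. Each camera call takes 0.05 s, during which the arm holds its last target.

## Working session

There is one attempt and no reset: what is moved stays moved. The work goes in short steps, Python scripts to look and compute and a shell command to move; the robot and the scene stay as the last step left them, time stands still between calls to the robot, and variables do not carry over. Pictures are saved under pics/ and viewed, and the job is handed in when it is done.

```bash
ls; mkdir -p pics; cat > h.py <<'E'
import numpy as np, cv2
from station import manip, imaging, workorder
def snap(n):
    s=imaging.snapshot(n); s['f']=200/np.tan(np.radians(s['vfov'])/2); return s
def pts(s):
    z=s['z_map']; v,u=np.mgrid[0:400,0:640]
    P=np.stack([(u-s['cx'])/s['f']*z,(v-s['cy'])/s['f']*z,z],-1)
    W=(P-np.array(s['t']))@np.array(s['R'])
    W[z==0]=np.nan
    return W
E
python3 - <<'E'
from h import *
import pickle
for n in ('top','side'):
    s=snap(n); pickle.dump(s,open(n+'.pkl','wb'))
    cv2.imwrite(f'pics/{n}1.png',s['image'][:,:,::-1]); print(n,s['vfov'],s['t'])
print(manip.sense())
E
```

```text
pics
top 53.73681426269839 [0.00191168 0.4702211  1.305557  ]
side 56.094520860909284 [0.45324221 0.07819247 1.05255608]
{'t': 0.1, 'q': array([ 9.49531859e-01,  5.28386702e-01,  1.43377668e+00,  1.69746656e-05,
        1.18137228e+00, -1.78493420e-01]), 'qd': array([ 0.00088827, -0.00281158, -0.00065285, -0.00165819,  0.0003292 ,
       -0.00117779]), 'tau': array([-2.10731018e-04, -4.43305635e+01, -1.78584641e+01, -2.80493432e-04,
        3.87579203e-03,  5.19702127e-06]), 'tcp_pos': array([0.26738925, 0.56425099, 0.24942233]), 'tool_rot': array([ 2.19584590e-01,  9.75592981e-01, -8.91800857e-04, -3.85441075e-04]), 'force': array([ 0.44698386,  0.58129285, -0.08913647]), 'ft_torque': array([-0.033959  , -0.09048617,  0.02301112]), 'finger_gap': 1.0018811821012021}
```

View pics/top1.png

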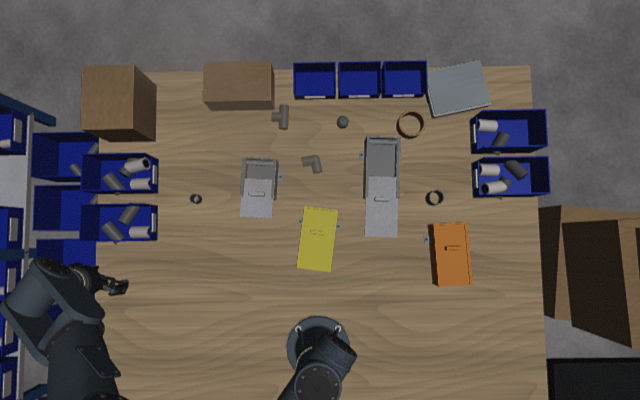

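View pics/side1.png

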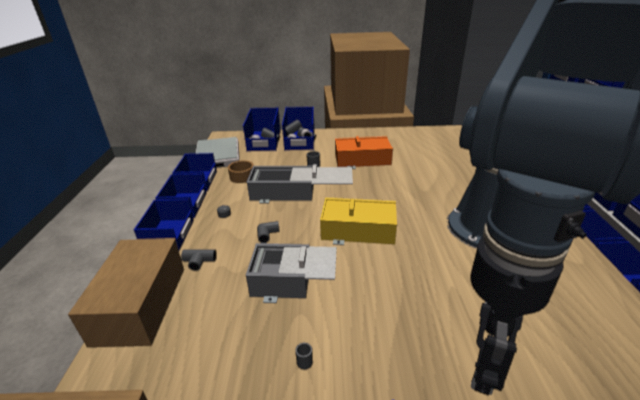

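Both views show the same layout. In the top view, the grey cases with off-white lids are at (260,188), which is short, and (382,187), which is long. The yellow (318,238) and orange (450,254) ones are look-alikes. Upright dark tubes stand at (195,199) and (434,197), so one is the small coupling and the other the wider one. The cap is at (342,122). Next I'll measure these.

```bash
python3 - <<'E'
from h import *
import pickle
s=pickle.load(open('top.pkl','rb')); W=pts(s)
def comp(u0,u1,v0,v1,zl,zh):
    w=W[v0:v1,u0:u1].reshape(-1,3); return w[(w[:,2]>zl)&(w[:,2]<zh)]
for n,b in dict(L=(180,211,184,215),R=(419,450,182,213)).items():
    w=comp(*b,.02,.2); zt=np.percentile(w[:,2],90); a=w[w[:,2]>zt-.006]
    c,r=cv2.minEnclosingCircle(a[:,:2].astype(np.float32)); print(n,'ztop',zt,'c',c,'d',2*r,len(a))
for n,b in dict(short=(235,285,150,222),long=(355,410,130,242)).items():
    for zl,zh in((.05,.072),(.075,.1)):
        w=comp(*b,zl,zh); print(n,zl,len(w),np.median(w[:,2]),cv2.minAreaRect(w[:,:2].astype(np.float32)))
a=s['image'][130:245,340:460]; b=s['image'][130:245,160:300]
cv2.imwrite('pics/c1.png',cv2.resize(np.hstack([b,a]),None,fx=3,fy=3,interpolation=2)[:,:,::-1])
E
```

```text
L ztop 0.04121542675609474 c (0.49487340450286865, 0.402156263589859) d 0.032717514783144 32
R ztop 0.05171924010953819 c (0.48814573884010315, -0.39415231347084045) d 0.05007540062069893 57
short 0.05 1516 0.06226813247179723 ((0.5266004204750061, 0.18692252039909363), (0.11103907972574234, 0.19596169888973236), 85.80563354492188)
short 0.075 64 0.084949525631416 ((0.5557461977005005, 0.18124309182167053), (0.09749475121498108, 0.11704444885253906), 85.23561096191406)
long 0.05 2376 0.06277035092618558 ((0.5251933932304382, -0.21644246578216553), (0.1106778159737587, 0.3284381926059723), 87.5453109741211)
long 0.075 63 0.08614602166508296 ((0.48002487421035767, -0.2142990231513977), (0.04872792214155197, 0.010020584799349308), 89.41705322265625)
```

View pics/c1.png

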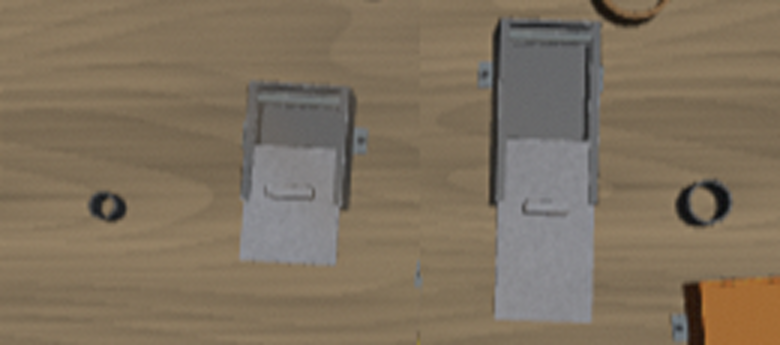

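The crop shows the small coupling at top (195,199): measured diameter 32.7 mm, height 41 mm. The one at (434,197) measures 50×52 mm, so it is the wide one. The long case is the grey one at (382,187), with a span of 0.328 m including its lid. Next I'll refine the case pose and plan the tool moves.

```bash
python3 - <<'E'
from h import *
import pickle
from scipy.spatial.transform import Rotation as Ro
s=pickle.load(open('top.pkl','rb')); W=pts(s)
w=W[125:245,350:412].reshape(-1,3); w=w[(w[:,2]>.055)&(w[:,2]<.075)]
# edges per x-bin
C=[]
for x0 in np.arange(.36,.69,.01):
    b=w[(w[:,0]>=x0)&(w[:,0]<x0+.01)]
    if len(b)>5: C.append((x0+.005,b[:,1].min(),b[:,1].max()))
C=np.array(C); mid=(C[:,1]+C[:,2])/2
A=C[:,0]>.5
for nm,m in(('box',A),('lid',~A)):
    p=np.polyfit(C[m,0],mid[m],1); print(nm,np.degrees(np.arctan(p[0])),np.polyval(p,.59),np.polyval(p,.48), (C[m,2]-C[m,1]).mean())
p=np.polyfit(C[:,0],mid,1); print('all',np.degrees(np.arctan(p[0])),np.polyval(p,.59))
print('xmax',w[:,0].max(),'xmin',w[:,0].min())
# lid leading edge: along centreline
l=W[125:245,350:412].reshape(-1,3); l=l[abs(l[:,1]-np.polyval(p,l[:,0]))<.03]
k=l[(l[:,2]>.055)&(l[:,2]<.07)]; k=k[k[:,0]<.65]; print('lead',k[:,0].max())
r=l[(l[:,2]>.055)&(l[:,0]>.62)]; print('ridge/end wall x',r[:,0].min(),r[:,0].max())
g=l[(l[:,2]>.08)]; print('grip',g.mean(0),np.ptp(g,axis=0))
st=manip.sense(); R=Ro.from_quat(st['tool_rot']).as_matrix(); print(R.round(3)); print('tcp',st['tcp_pos'])
print('to coupling cm',R.T@(np.array([.495,.402,.02])-st['tcp_pos'])*100)
E
```

```text
box -2.4397657757801294 -0.21882600397757873 -0.21413915683601192 0.10827339983104489
lid -2.563332001937146 -0.21917763814966104 -0.21425310800366915 0.10295856249326385
all -2.447658733737821 -0.2188374832942245
xmax 0.6911712144062421 xmin 0.360622383532038
lead 0.5560841998019647
ridge/end wall x 0.665289796945003 0.6871207644171665
grip [ 0.48006056 -0.21443512  0.08605735] [0.01033445 0.04876438 0.012325  ]
[[-0.904  0.428 -0.001]
 [ 0.428  0.904 -0.002]
 [ 0.    -0.002 -1.   ]]
tcp [0.26738925 0.56425099 0.24942233]
to coupling cm [-27.52603852  -4.86462888  22.94164362]
```

Long case at about (0.589, -0.219) with yaw -2.45°, opening about 129 mm. I'll go above the coupling and turn the jaws to lie along the case's x (roll +1.17).

```bash
python3 -m creep '{"claw":[8.5,8.5,8.5,8.5,8.5,8.5,8.5,8.5,8.5,8.5],"dp":[[-4,-0.7,0],[-8,-1.4,0],[-12,-2.1,0],[-16,-2.8,0],[-20,-3.5,2],[-24,-4.2,4],[-27.5,-4.9,7],[-27.5,-4.9,9],[-27.5,-4.9,10],[-27.5,-4.9,10]],"roll":[0.15,0.3,0.45,0.6,0.75,0.9,1.05,1.17,1.17,1.17]}' 40
python3 - <<'E'
from h import *
from scipy.spatial.transform import Rotation as Ro
s=snap('wrist'); W=pts(s); cv2.imwrite('pics/w1.png',s['image'][:,:,::-1])
st=manip.sense(); R=Ro.from_quat(st['tool_rot']).as_matrix(); print(R.round(3),st['tcp_pos'],st['t'])
m=(W[...,2]>.034)&(W[...,2]<.05)&(np.hypot(W[...,0]-.495,W[...,1]-.402)<.04)
if m.sum()>10:
    c,r=cv2.minEnclosingCircle(W[m][:,:2].astype(np.float32)); print(c,2*r,m.sum())
    print(R.T@(np.array([*c,.026])-st['tcp_pos'])*100)
E
```

```text
t: 1.1
tcp_pos: [0.4938, 0.402, 0.1483]
tool_rot: [0.721, 0.693, -0.002, -0.001]
force: [-0.0, 0.6, 0.7]
finger_gap: 0.991
[[ 0.039  0.999 -0.002]
 [ 0.999 -0.039 -0.001]
 [-0.001 -0.002 -1.   ]] [0.49433417 0.40285945 0.14980805] 1.15
(0.49829208850860596, 0.4040123224258423) 0.03245341405272484 544
[ 0.13999906  0.41057619 12.38006863]
```

View pics/w1.png

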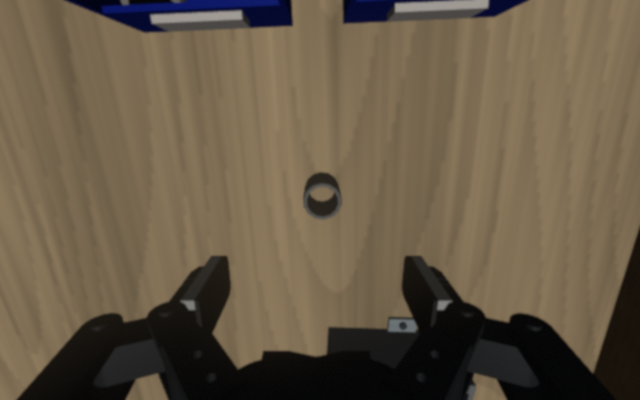

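The wrist view shows the small coupling's rim at (322,197), roughly centred between the fingers. Only the short case's edge is below, at (370,340). I'll descend and close.

```bash
python3 -m creep '{"claw":[8.5,8.5,8.5,8.5,5,2.5,2.5,2.5,2.5,2.5,2.5,2.5],"dp":[[0.1,0.3,4],[0.1,0.3,8],[0.1,0.3,11],[0.1,0.3,12.2],[0.1,0.3,12.2],[0.1,0.3,12.2],[0.1,0.3,12.2],[0.1,0.3,12.2],[0.1,0.3,12.2],[0.1,0.3,12.2],[0.1,0.3,12.2],[0.1,0.3,12.2]],"roll":[0,0,0,0,0,0,0,0,0,0,0,0]}' 40
```

```text
t: 2.35
tcp_pos: [0.4995, 0.4043, 0.0307]
tool_rot: [0.722, 0.692, 0.002, 0.0]
force: [-0.4, 0.0, 5.9]
finger_gap: 0.365
```

```bash
python3 -m creep '{"claw":[2.5,2.5,2.5,2.5,2.5],"dp":[[0,0,-4],[0,0,-8],[0,0,-12],[0,0,-14],[0,0,-14]],"roll":[0,0,0,0,0]}' 40
python3 - <<'E'
from h import *
from scipy.spatial.transform import Rotation as Ro
s=snap('side'); cv2.imwrite('pics/s2.png',s['image'][:,:,::-1])
W=pts(s); 
st=manip.sense(); R=Ro.from_quat(st['tool_rot']).as_matrix(); print(R.round(3),st['tcp_pos'],st['finger_gap'],st['force'])
p=st['tcp_pos'];m=(np.hypot(W[...,0]-p[0],W[...,1]-p[1])<.03)&(W[...,2]>.05)&(W[...,2]<p[2]+.03)
print('lowest', np.percentile(W[m][:,2],[0,2,10]))
c=np.radians(-2.45); t=np.array([.589+.026*np.cos(c),-.2188+.026*np.sin(c),0.2])
print('target',t,'cm',R.T@(t-p)*100)
d=R[:2,1]; print('tool y angle',np.degrees(np.arctan2(d[1],d[0])))
E
```

```text
t: 2.85
tcp_pos: [0.5005, 0.4048, 0.1731]
tool_rot: [0.722, 0.692, 0.005, 0.001]
force: [0.4, -0.3, -0.3]
finger_gap: 0.37
[[ 0.042  0.999  0.004]
 [ 0.999 -0.042  0.002]
 [ 0.002  0.004 -1.   ]] [0.49917152 0.40396202 0.17058854] 0.36235915848964956 [ 0.04926286  0.1179619  -0.64304977]
lowest [0.14109642 0.14364362 0.15258762]
target [ 0.61497623 -0.21991144  0.2       ] cm [-61.83966395  14.19818043  -3.03415794]
tool y angle -2.403463677320116
```

View pics/s2.png

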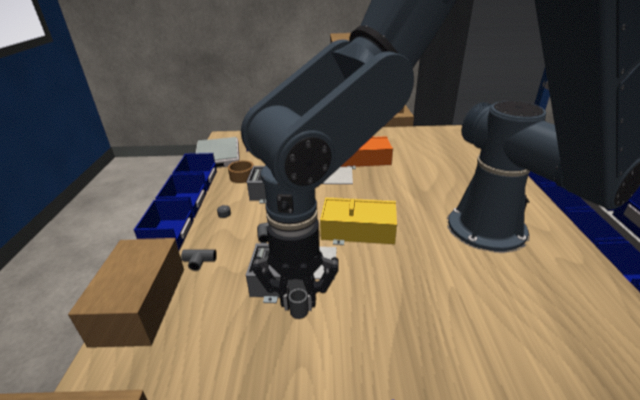

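The coupling is held between the fingers at (299,303) with its bottom about 30 mm below the TCP. Jaw yaw is -2.40°, matching the case. Carrying it over.

```bash
python3 -m creep '{"claw":[2.5,2.5,2.5,2.5,2.5,2.5,2.5,2.5,2.5,2.5,2.5,2.5],"dp":[[-4,1,-1],[-8.5,2,-1],[-13,3,-1],[-17.5,4,-1],[-22,5,-1],[-26.5,6,-1],[-31,7,-1],[-35.5,8,-1],[-40,9,-1],[-44.5,10,-1],[-49,11,-1],[-53.5,12,-1]],"roll":[0,0,0,0,0,0,0,0,0,0,0,0]}' 40
python3 -m creep '{"claw":[2.5,2.5,2.5,2.5,2.5,2.5],"dp":[[-4,1.1,0],[-8.3,2.2,0],[-8.3,2.2,0],[-8.3,2.2,0],[-8.3,2.2,0],[-8.3,2.2,0]],"roll":[0,0,0,0,0,0]}' 40
cat > chk.py <<'E'
from h import *
from scipy.spatial.transform import Rotation as Ro
import sys
st=manip.sense(); R=Ro.from_quat(st['tool_rot']).as_matrix(); p=st['tcp_pos']
c=np.radians(-2.45); Rc=np.array([[np.cos(c),-np.sin(c),0],[np.sin(c),np.cos(c),0],[0,0,1]])
pc=Rc.T@(p-np.array([.589,-.2188,0]))
print('t',st['t'],'tcp',p.round(4),'in case',pc.round(4),'yaw y',np.degrees(np.arctan2(R[1,1],R[0,1])),'F',st['force'].round(1),'gap',st['finger_gap'],'Rz',R[:,2].round(3))
for a in sys.argv[1:]:
    n,f=a.split(':'); s=snap(n); cv2.imwrite(f'pics/{f}.png',s['image'][:,:,::-1])
    W=pts(s); L=(W-np.array([.589,-.2188,0]))@Rc; np.save(f+'.npy',L)
E
python3 chk.py top:t3 side:s3 wrist:w3
```

```text
t: 4.1
tcp_pos: [0.5945, -0.1376, 0.1762]
tool_rot: [0.722, 0.692, -0.001, -0.002]
force: [-0.1, 0.9, 0.1]
finger_gap: 0.366
t: 4.7
tcp_pos: [0.6135, -0.2181, 0.1775]
tool_rot: [0.721, 0.693, -0.0, -0.001]
force: [-0.6, 0.5, 0.1]
finger_gap: 0.365
t 4.7 tcp [ 0.6135 -0.2181  0.1775] in case [0.0244 0.0018 0.1775] yaw y -2.315478510167062 F [-0.6  0.5  0.1] gap 0.3652425474029004 Rz [-0.002  0.001 -1.   ]
```

```bash
python3 -c "
import cv2,numpy as np
cv2.imwrite('pics/m3.png',np.hstack([cv2.imread('pics/w3.png')[:, 100:540],cv2.resize(cv2.imread('pics/s3.png')[100:250,200:400],(360,270))[0:270].copy() if 0 else cv2.copyMakeBorder(cv2.resize(cv2.imread('pics/s3.png')[100:250,200:400],(360,270)),0,130,0,0,0)]))"
```

```text
(no output)
```

View pics/m3.png

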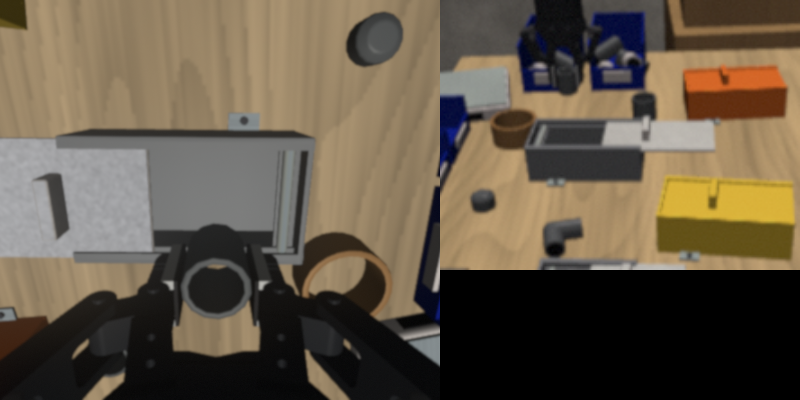

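The wrist view shows the coupling held at (217,288) of the crop, in line with the opening between the lid edge (150) and the ridge (275). I'll check the case pose with wrist depth before going down.

```bash
python3 - <<'E'
import numpy as np
for f in('w3','t3'):
    L=np.load(f+'.npy'); w=L.reshape(-1,3); w=w[np.isfinite(w[:,0])]
    a=w[(w[:,2]>.055)&(w[:,2]<.073)&(abs(w[:,1])<.07)&(w[:,0]>-.12)&(w[:,0]<.12)]
    for x0 in(-.08,-.05,0,.04,.08):
        b=a[abs(a[:,0]-x0)<.008]
        if len(b)>4: print(f,x0,b[:,1].min().round(4),b[:,1].max().round(4))
    b=a[abs(a[:,1]-.01)<.015]; print('lead',b[b[:,0]<.03][:,0].max(),'end',b[:,0].max(),'z',np.percentile(a[:,2],[5,50,95]))
E
```

```text
w3 -0.08 -0.0544 0.0559
w3 -0.05 -0.0544 0.0557
w3 0 -0.0492 0.0555
w3 0.04 0.0451 0.0553
w3 0.08 -0.0547 0.0552
lead -0.029836259943580752 end 0.10119755423555225 z [0.05740005 0.06336851 0.06859655]
t3 0.04 0.0503 0.0541
t3 0.08 0.0332 0.0542Traceback (most recent call last):
  File "<stdin>", line 8, in <module>
    return umr_maximum(a, axis, None, out, keepdims, initial, where)
ValueError: zero-size array to reduction operation maximum which has no identity
```

```bash
python3 -m creep '{"claw":[2.5,2.5,2.5,2.5,2.5,2.5,2.5,2.5],"dp":[[-0.1,0.1,3],[-0.1,0.1,6],[-0.1,0.1,9],[-0.1,0.1,11],[-0.1,0.1,12.5],[-0.1,0.1,13.6],[-0.1,0.1,13.6],[-0.1,0.1,13.6]],"roll":[0,0,0,0,0,0,0,0]}' 40; python3 chk.py side:s4 wrist:w4
```

```text
t: 5.65
tcp_pos: [0.6157, -0.2211, 0.0429]
tool_rot: [0.722, 0.692, 0.0, 0.001]
force: [0.1, 0.2, -0.3]
finger_gap: 0.366
t 5.65 tcp [ 0.6157 -0.2211  0.0429] in case [ 0.0268 -0.0012  0.0429] yaw y -2.3962004279935454 F [ 0.1  0.2 -0.3] gap 0.3659310690801926 Rz [ 0.001 -0.001 -1.   ]
```

```bash
python3 -m creep '{"claw":[2.5,2.5,2.5,4.6,4.6,4.6,4.6],"dp":[[0,0,0.4],[0,0,0.6],[0,0,0.6],[0,0,0.6],[0,0,0.6],[0,0,0.6],[0,0,0.6]],"roll":[0,0,0,0,0,0,0]}' 40; python3 chk.py wrist:w5
```

```text
t: 6.45
tcp_pos: [0.6152, -0.221, 0.0364]
tool_rot: [0.722, 0.692, 0.0, 0.0]
force: [-0.4, 0.6, -0.2]
finger_gap: 0.538
t 6.45 tcp [ 0.6152 -0.221   0.0364] in case [ 0.0263 -0.0011  0.0364] yaw y -2.403953215412334 F [-0.4  0.6 -0.2] gap 0.5383575826302784 Rz [ 0. -0. -1.]
```

View pics/w5.png

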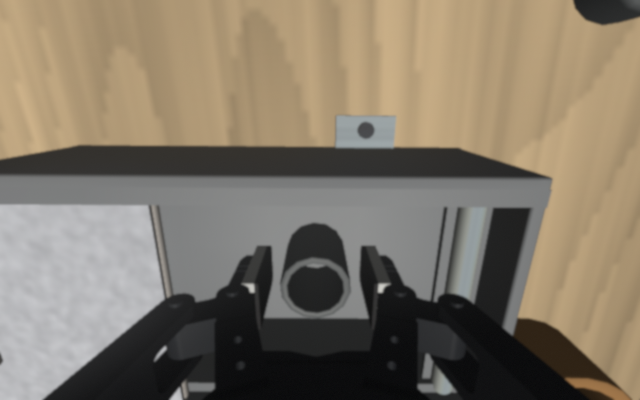

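The wrist view shows the coupling standing in the case at (316,285) with a clear gap to both pads. I'll rise straight up and check.

```bash
python3 -m creep '{"claw":[4.6,4.6,4.6,4.6,4.6,4.6,4.6,4.6],"dp":[[0,0,-2],[0,0,-5],[0,0,-9],[0,0,-12],[0,0,-13],[0,-6,-13],[0,-9,-13],[0,-9,-13]],"roll":[0,0,0,0,0,0,0,0]}' 40; python3 chk.py wrist:w6
python3 - <<'E'
import numpy as np
L=np.load('w6.npy'); w=L.reshape(-1,3); w=w[np.isfinite(w[:,0])]
g=w[(w[:,2]>.076)&(w[:,2]<.095)&(abs(w[:,1])<.04)&(w[:,0]<-.04)&(w[:,0]>-.2)]
print('grip',len(g),g.min(0),g.max(0))
c=w[(w[:,2]>.03)&(w[:,2]<.053)&(abs(w[:,1])<.045)&(w[:,0]>-.02)&(w[:,0]<.07)]
print('coupling',len(c),c.min(0),c.max(0))
E
```

```text
t: 7.3
tcp_pos: [0.5181, -0.2142, 0.1645]
tool_rot: [0.722, 0.692, -0.002, -0.006]
force: [0.3, 0.3, 0.9]
finger_gap: 0.538
t 7.3 tcp [ 0.5181 -0.2142  0.1645] in case [-0.0711  0.0016  0.1645] yaw y -2.4874126831597074 F [0.3 0.3 0.9] gap 0.5377384793669632 Rz [-0.01   0.006 -1.   ]
grip 1182 [-0.11212518 -0.02327422  0.07602162] [-0.09986806  0.02633003  0.08906098]
coupling 908 [-0.01668169 -0.04499668  0.03000737] [0.06795052 0.01450489 0.05296139]
```

View pics/w6.png

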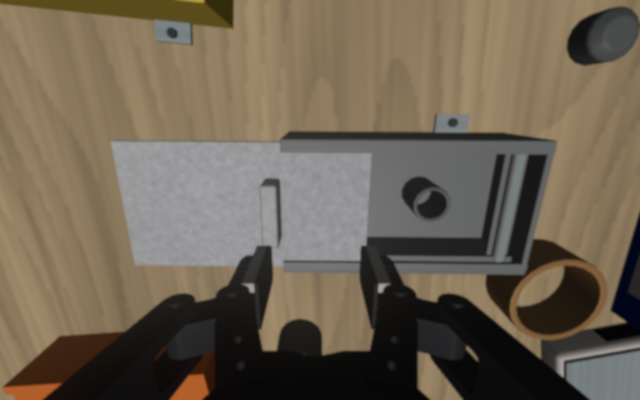

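The coupling stands in the case at (430,205), fingers clear. The lid grip is at (270,213), case x = -0.106, so the lid is about 126 mm open. I'll move over the grip.

```bash
python3 -m creep '{"claw":[8.5,8.5,8.5,8.5,8.5],"dp":[[0,-3,0],[0,-4,2],[0,-4,4],[0,-4,4],[0,-4,4]],"roll":[0,0,0,0,0]}' 60; python3 chk.py
```

```text
t: 7.85
tcp_pos: [0.4862, -0.2159, 0.1259]
tool_rot: [0.722, 0.692, 0.0, -0.0]
force: [0.2, 0.4, 0.9]
finger_gap: 0.994
t 7.85 tcp [ 0.4862 -0.2159  0.1259] in case [-0.1029 -0.0015  0.1259] yaw y -2.3921880242042124 F [0.2 0.4 0.9] gap 0.9941996450570193 Rz [ 0.  0. -1.]
```

```bash
python3 -m creep '{"claw":[8.5,8.5,8.5,4,1,0.6,0.6,0.6,0.6,0.6,0.6,0.6],"dp":[[0.2,-0.3,2],[0.2,-0.3,4],[0.2,-0.3,4],[0.2,-0.3,4],[0.2,-0.3,4],[0.2,-0.3,4],[0.2,-0.3,4],[0.2,-0.3,4],[0.2,-0.3,4],[0.2,-0.3,4],[0.2,-0.3,4],[0.2,-0.3,4]],"roll":[0,0,0,0,0,0,0,0,0,0,0,0]}' 60; python3 chk.py wrist:w7
```

```text
t: 9.05
tcp_pos: [0.4827, -0.2136, 0.087]
tool_rot: [0.722, 0.692, 0.0, 0.0]
force: [-0.9, 0.5, 5.8]
finger_gap: 0.13
t 9.05 tcp [ 0.4827 -0.2136  0.087 ] in case [-0.1065  0.0007  0.087 ] yaw y -2.448545740916241 F [-0.9  0.5  5.8] gap 0.1302351003326076 Rz [ 0.001 -0.    -1.   ]
```

View pics/w7.png

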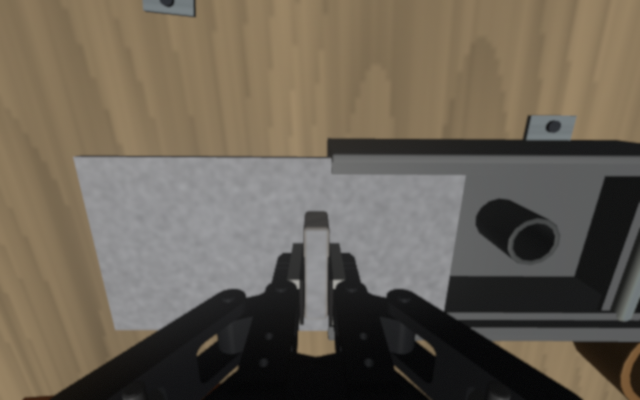

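The bar is pinched at (316,260), gap 11 mm, so opening ≈ 126 mm. Now I'll slide it most of the way, to just before the ridge.

```bash
python3 -m creep '{"claw":[0.6,0.6,0.6,0.6,0.6,0.6,0.6,0.6,0.6,0.6],"dp":[[0,1,-0.1],[0,2.5,-0.1],[0,4,-0.1],[0,5.5,-0.1],[0,7,-0.1],[0,8.5,-0.1],[0,10,-0.1],[0,10.8,-0.1],[0,10.8,-0.1],[0,10.8,-0.1]],"roll":[0,0,0,0,0,0,0,0,0,0]}' 60; python3 chk.py wrist:w8
```

```text
t: 10.1
tcp_pos: [0.5909, -0.2187, 0.0871]
tool_rot: [0.722, 0.692, 0.0, 0.001]
force: [1.0, -3.3, -3.0]
finger_gap: 0.123
t 10.1 tcp [ 0.5909 -0.2187  0.0871] in case [0.0019 0.0002 0.0871] yaw y -2.405079164219322 F [ 1.  -3.3 -3. ] gap 0.12349344504355435 Rz [ 0.002 -0.002 -1.   ]
```

View pics/w8.png

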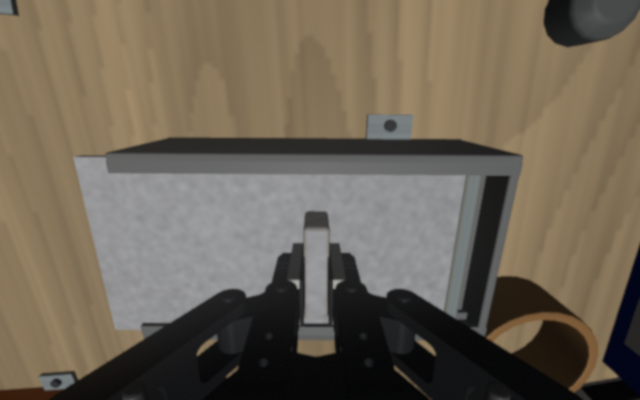

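The lid has reached the ridge strip at (465,250), about 18 mm open, with the grip still pinched. Now I'll push it over.

```bash
python3 -m creep '{"claw":[0.6,0.6,0.6,0.6,0.6,0.6,0.6,0.6],"dp":[[0,0.5,0],[0,0.9,0],[0,1.3,0],[0,1.6,0],[0,1.8,0],[0,2,0],[0,2,0],[0,2,0]],"roll":[0,0,0,0,0,0,0,0]}' 80; python3 chk.py wrist:w9
```

```text
t: 10.95
tcp_pos: [0.6094, -0.2196, 0.0872]
tool_rot: [0.722, 0.692, -0.001, -0.0]
force: [-0.7, -5.9, -1.9]
finger_gap: 0.116
t 10.95 tcp [ 0.6094 -0.2196  0.0872] in case [0.0204 0.0001 0.0872] yaw y -2.4057325942039696 F [-0.7 -5.9 -1.9] gap 0.11582316990336756 Rz [-0.001 -0.001 -1.   ]
```

View pics/w9.png

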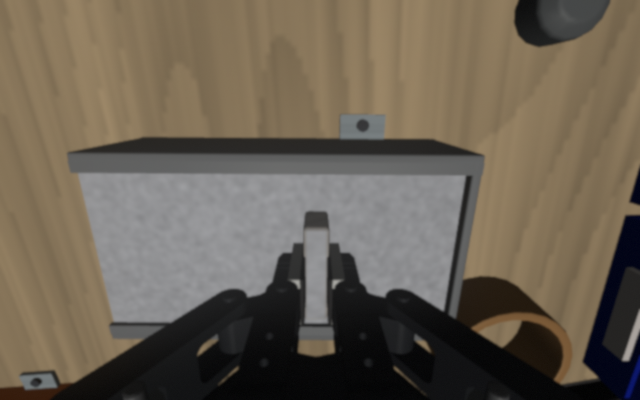

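The lid covers the case and its front edge is near the end wall at (465,240). The TCP reading implies roughly 0 mm open. I'll press a bit further to confirm it meets the stop.

```bash
python3 -m creep '{"claw":[0.6,0.6,0.6,0.6,0.6],"dp":[[0,0.15,0],[0,0.3,0],[0,0.4,0],[0,0.4,0],[0,0.4,0]],"roll":[0,0,0,0,0]}' 80; python3 chk.py
```

```text
t: 11.5
tcp_pos: [0.6102, -0.2196, 0.0871]
tool_rot: [0.722, 0.692, -0.003, -0.003]
force: [-7.6, -6.7, 2.2]
finger_gap: 0.12
t 11.5 tcp [ 0.6102 -0.2196  0.0871] in case [0.0212 0.0001 0.0871] yaw y -2.3648911778126465 F [-7.6 -6.7  2.2] gap 0.11985458415591735 Rz [-0.008  0.    -1.   ]
```

It moved under 1 mm for 4 mm commanded, with force rising, so the lid is against the end wall. I'll relax the push, open, rise and inspect.

```bash
python3 -m creep '{"claw":[0.6,0.6,4,6,6,6,6,6,6,6,6,6],"dp":[[0,-0.2,0],[0,-0.3,0],[0,-0.3,0],[0,-0.3,0],[0,-0.3,0],[0,-0.3,0],[0,-0.3,-3],[0,-0.3,-6],[0,-0.3,-9],[0,-4,-11],[0,-8,-11],[0,-8,-11]],"roll":[0,0,0,0,0,0,0,0,0,0,0,0]}' 40; python3 -m creep '{"claw":[6,6,6],"dp":[[0,0,0],[0,0,0],[0,0,0]],"roll":[0,0,0]}'; python3 chk.py wrist:w10 side:s10
python3 - <<'E'
import numpy as np
for f in('w10','s10'):
    L=np.load(f+'.npy'); w=L.reshape(-1,3); w=w[np.isfinite(w[:,0])]
    g=w[(w[:,2]>.07)&(w[:,2]<.095)&(abs(w[:,1])<.04)&(abs(w[:,0]-.02)<.05)]
    print(f,len(g),g.min(0).round(4),g.max(0).round(4))
E
```

```text
t: 12.7
tcp_pos: [0.5286, -0.213, 0.1973]
tool_rot: [0.722, 0.692, -0.001, -0.004]
force: [0.1, 0.8, -0.3]
finger_gap: 0.703
t: 13.0
tcp_pos: [0.5355, -0.2159, 0.1972]
tool_rot: [0.722, 0.692, 0.0, 0.0]
force: [1.2, -0.0, -1.1]
finger_gap: 0.701
t 13.0 tcp [ 0.5355 -0.2159  0.1972] in case [-0.0535  0.0006  0.1972] yaw y -2.378100931803664 F [ 1.2 -0.  -1.1] gap 0.7014218949377342 Rz [ 0.001 -0.    -1.   ]
w10 1148 [ 0.0143 -0.0245  0.0702] [0.0271 0.0256 0.089 ]
s10 53 [ 0.016  -0.0257  0.0706] [0.0264 0.0303 0.0876]
```

View pics/w10.png

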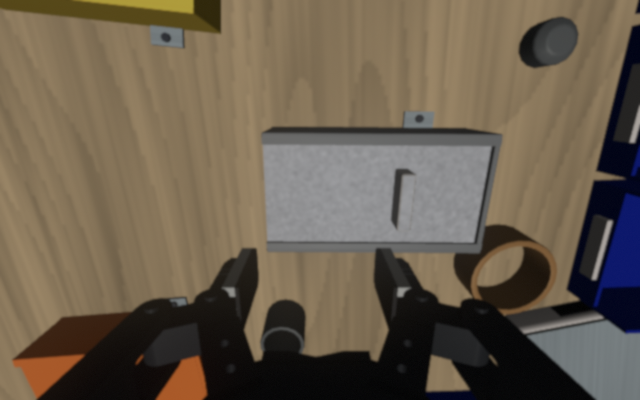

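The picture shows the lid filling the case up to the end wall at (490,190). The grip at (405,200) measures case x = 0.0143 to 0.0271, centre 0.0207, so the lid is at 0 mm open within about 1 mm. The gripper is clear of everything. Handing in.

```bash
python3 -c "
from station import workorder; print(workorder.sign_off())"
```

```text
the job is handed in; nothing more can be done
None
```

I put the small coupling (32 mm across, 41 mm tall as measured) upright in the long grey case. I then pinched the lid's grip, slid the lid over the ridge and pressed it against the end wall. I let go, moved clear and handed in at about 13 s of the 54 s allowed.

- **Coupling:** the wrist camera showed it standing released in the case while the lid was still about 126 mm open. I could not see it again once the lid was shut.
- **Lid:** after letting go, the grip's centre measured 20.7 mm in the case frame. That means 0 mm open, give or take the 1–2 mm calibration. On the last push the lid stopped moving as the force rose.
- **Readings that looked off:** about 6 N upward showed on the wrist each time the fingers closed near a surface. About 6–7 N of side force also built up during the last slide. Both were far below the limits and gone after release.

No check failed, and sign-off gives no verdict.

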